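# Try the refitted roller catch of the bead cupboard

## Robot

A 7-joint arm with a two-finger parallel gripper is mounted at the origin on the work surface. World frame = base frame: x ahead of the robot, y to its left, z up, the work surface at z = 0. Lengths are in m, angles in degrees, forces in N, time in s.
With the tool pointing down it reaches from about 0.425 to 0.875 m from the base axis. Payload 4.7 kg.
Tool frame: the origin (TCP) lies between the finger pads; the fingertips stand 11 mm ahead of it and the grasp point (between the pads) lies 8 mm behind it (env.tcp_to_tips is the distance from the TCP to the fingertips, in m); z points along the fingers, y is the line along which they close (so a half turn about z gives the same grasp; the last joint's range is limited). The gripper opens to 87 mm and grips with 3 to 60 N. Pads are 19 mm wide; open, the fingers measure 117 mm over their backs; the gripper's body (75 mm by 190 mm) begins 51 mm behind the grasp point.
Start: joints at [-67.317, 18.392, -4.016, 83.108, 1.295, 78.541, -3.26], TCP at [0.242, 0.603, 0.234] pointing down, gripper open.
Joint ranges: [-163.93, 163.93], [-17.29, 119.83], [-79.2, 71.16], [3.27, 140.29], [-89.18, 269.18], [5.43, 117.66], [-154.24, 154.24]. Speed limits (degrees/s): [147.25, 147.25, 180, 180, 180, 180, 180].

## Interface

Orientations are given as [roll, pitch, yaw] about the fixed x, y, z axes, in that order (R = Rz(yaw) Ry(pitch) Rx(roll)).
In Python, from cell import env, viewer gives the robot as it stands.
- The arm moves only by the tool step_arm, never from a script. Its arguments are lists of equal length, an entry for each row: "delta_pos": the shift along the tool's x, y, z in units of 0.2 m (1.0 is 0.2 m), a list of three; "rot": the turn, a rotation vector about the tool's x, y, z in units of 1.5 rad (1.0 is 1.5 rad), a list of three; "gripper": the gripper command: -1 is shut, 1 is fully open, values between are in proportion. A call has 1 to 20 rows; each row is the pose to reach, as a shift and turn from the pose commanded when the call began, along the tool's axes at that moment; what a row does not reach only later rows make up. A row lasts 1/8 s, in which the tool goes at most 62.5 mm and 10.7 degrees, less where a joint would pass 70% of its speed; a pose out of reach is approached as far as the arm can. A call with a number of a shift or a turn outside -1 to 1 is refused whole. A call with a gripper value outside its range is refused whole. The fingers move at their own pace and stop on an object; "squeeze" is the grip in N (left out, the last holds). Time passes only in rows, so rows that repeat a pose let the fingers close. It gives the time, the measured TCP pose, the force, the opening and the grip force at its end, in the units of the state.
- env.get_obs(): the state, without advancing time (a new reading comes with each control period).
- viewer.read_camera(name): name is "side" or "top" or "wrist"; returns a dict with "img" (420x560x3 uint8, red, green, blue), "fx", "fy", "cx", "cy" (pixels), "pose" (4x4, takes a point from camera to world coordinates). Camera axes: x right, y down, z forward; pixel columns grow to the right and rows downward; lengths in m; the calibration is good to about 2 mm. A picture is of the moment at which its call begins. There is no depth.
- env.sign_off(): hands the job in; it is judged then, once.
The state is a dict: "time_s": time; "qpos": joint angles; "joint_velocities": joint speeds; "effort": joint torques, N m; "tool_pos": TCP position; "tool_rot": TCP orientation; "force": force on the tool from outside, world axes, zero at the start; "wrist_torque": the same for the moment, N m; "grip_width": finger opening in m; "grasp_force": force on a finger pad.
Only numpy, scipy, OpenCV 4.12 (cv2) and the standard library are available. Lean on these libraries where they do the work, as an engineer would, in place of code of your own. Each camera call takes 0.05 s, during which the arm holds its last target. There are 200 camera calls.

## Task

The roller catch of the little bead cupboard has just been refitted and must be tried with a loaded door. Stand the jar of pearls upright in the rack on the inside of the open door, swing the door shut without flinging it and press it gently past the sprung roller until it snaps home, neither squashing the rubber buffer nor tipping the jar, and let go so that the catch alone holds it. Then pull the door through the catch again and leave it standing wide open with the jar still in its rack.

Things in the scene. Friction and masses are not known exactly. Their poses are not given: they have to be found in the camera images.
- cupboard: Fixed wooden bench-top cupboard, 160 deep (x) x 250 wide (y) x 190 high, open at the front where its door hangs. Origin: centre of its underside; its front looks along its -x (roughly to the robot), y runs along the front. The door is hinged at the front edge of its -y side, the robot's right.
- door (a joint): Door angle, rad: near 0 shut, grows as the free edge swings out towards the robot (anticlockwise from above), 1.57 square to the front, stop at 1.75. Starts well open; stays where left. Panel 218 wide x 158 high x 14 thick, 16 to 174 mm above the bench. The catch was screwed on by hand at an unknown depth: snapped home the door reads anything from -0.063 to +0.047.
- buffer (a joint): How far the rubber buffer behind the door's free edge is squashed, in m: 0 when the door does not touch it, about 0.0005 when the door is snapped home and let go; about 15 N per mm at the door's edge. More than 0.0015 (22 N) harms it.
- roller (a joint): Lift, m, of the sprung roller inside at the free edge, 190 mm from the hinge: 0 free, about 0.003 at the top, 0.002 with the door home. Closing, the door meets it 13 mm (0.07 rad) before home, takes 10 to 15 N at the handle, passes the top 4 mm (0.02 rad) before home, then is drawn in (push turns to pull); short of the top it is pushed back out. Reopening takes 4 to 8 N.
- hinge (a point): Point on the door's hinge line, in the plane of the door's front face, 95 mm above the bench. Its axes turn with the door: y runs along the door from the hinge to the free edge, x points through the door from the front face to the inside, z up.
- handle (a point): Grasp point on the axis of the door's upright brass bar (12 mm diameter, from 100 to 165 mm above the bench, a leg to the door at each end), 35 mm in front of the front face, 165 mm from the hinge line, 150 mm above the bench, 40 mm below the cupboard's top. Pinch it from above, fingers closing along the door's width. Axes as hinge.
- rack (a point): Centre of the inner floor of the rack on the inside of the door, 85 mm above the bench, 95 mm from the hinge line, 40 mm behind the front face (26 mm behind the panel's inner face). Inside 120 mm along the door (y) and 52 mm across (x); walls 25 mm above the floor; the panel beside it rises 89 mm above the floor. Axes as hinge.
- jar: Loose upright clear round jar of pearls with a flat metal lid, 42 mm diameter, 70 mm high, 0.08 to 0.17 kg, on the bench. Origin: centre of its underside, z up. The tallest and slimmest of the three round things that stand on the bench to the left.
- tin: Bystander, leave alone: squat round metal tin, 54 mm diameter, 33 mm high, standing on the bench. Origin: centre of its underside.
- spool: Bystander, leave alone: wooden thread spool with a flange at each end, 44 mm diameter, 50 mm high, standing on the bench. Origin: centre of its underside.
- driver: Bystander, leave alone: screwdriver 170 mm long lying on the bench to the right. Origin: middle of its underside, x along it.

How it is judged:
By the outcome, as a careful person would: the job done as asked, in the order asked, and still so for the second after the job is handed in, with the robot touching nothing.
It also fails if it takes over 72 s, if anything falls off the work surface, if the arm or the gripper's body presses on something with over 40 N, if the wrist force passes 120 N, or if a joint passes its speed limit or range.

## Working session

There is one attempt and no reset: what is moved stays moved. The work goes in short steps, Python scripts to look and compute and a tool call to move; the robot and the scene stay as the last step left them, time stands still between calls to the robot, and variables do not carry over. Pictures are saved under pics/ and viewed, at most 11 in all, crops included, and the job is handed in when it is done.

Besides the shell and the picture viewer there is one more tool, called after ">>>" as name(argument=value, ...) on one line, values as JSON. step_arm: Moves the arm, as the interface text tells. Shifts and turns lie within -1 to 1; 1 stands for 0.2 m of shift or 1.5 rad of turn. Its arguments: {"type":"object","properties":{"delta_pos":{"type":"array"},"rot":{"type":"array"},"gripper":{"type":"array"},"squeeze":{"type":"number"}},"required":["delta_pos","rot","gripper"]}

```bash
ls; mkdir -p pics; python3 - <<'E'
from cell import env, viewer
import cv2,numpy as np
for n in ["top","side"]:
    c=viewer.read_camera(n); cv2.imwrite(f"pics/{n}0.png",cv2.cvtColor(c["img"],cv2.COLOR_RGB2BGR))
    print(n,c["fx"],c["fy"],c["cx"],c["cy"],np.round(c["pose"],4).tolist())
print(env.get_obs())
E
```

```text
pics
top 386.2971664371724 386.2971664371724 274.08554433603 207.2965942107981 [[0.0223, -0.9774, 0.2103, 0.3358], [-0.9997, -0.0229, -0.0001, -0.028], [0.0049, -0.2103, -0.9776, 1.0326], [0.0, 0.0, 0.0, 1.0]]
side 514.1412947888472 514.1412947888472 275.9156283015794 209.34793144102036 [[0.7936, -0.4353, 0.4252, 0.0288], [-0.6084, -0.5567, 0.5656, -0.7136], [-0.0095, -0.7075, -0.7067, 0.9429], [0.0, 0.0, 0.0, 1.0]]
{'time_s': 0.1, 'qpos': array([-67.31864449,  18.43482691,  -4.01620571,  83.16751791,
         1.29519125,  78.5425753 ,  -3.26207884]), 'joint_velocities': array([ 0.01348528, -0.02767738,  0.10332825, -0.28174038,  0.01654243,
       -0.08530165,  0.0391135 ]), 'effort': array([-3.34647211e-04, -4.92567945e+01, -4.05844487e-01, -3.13396382e+01,
       -6.40442083e-02,  3.94497660e-02,  8.48318450e-05]), 'tool_pos': array([0.24202232, 0.60274034, 0.23257427]), 'tool_rot': array([-1.79900328e+02,  5.51588581e-03,  1.58126834e+02]), 'force': array([ 0.5665555 , -0.47386577, -0.82844012]), 'wrist_torque': array([-0.02590327,  0.00533926, -0.03643525]), 'grasp_force': 0.0, 'grip_width': 0.08680800716002834}
```

View pics/top0.png

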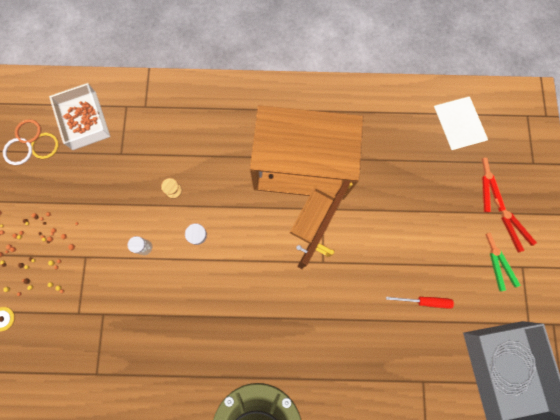

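View pics/side0.png

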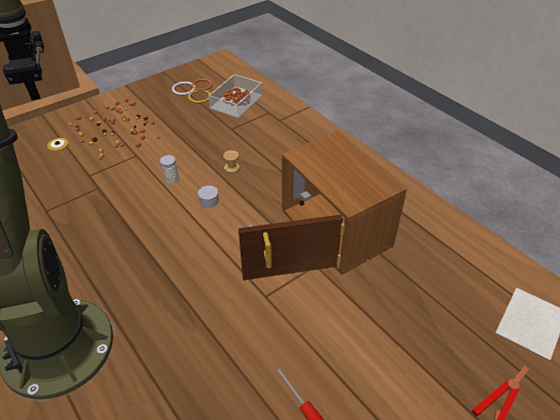

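The top view shows the cupboard top at about (252–362, 106–180) and the door running from about (350,182) to (302,267), with its rack on the left. The jar lid is at (137,244), the tin at (195,234) and the spool at (171,188). I'll enlarge the parts I need to measure.

```bash
python3 - <<'E'
import cv2,numpy as np
t=cv2.imread("pics/top0.png"); s=cv2.imread("pics/side0.png")
r=lambda im,x0,y0,w,h,k:cv2.resize(im[y0:y0+h,x0:x0+w],None,fx=k,fy=k,interpolation=cv2.INTER_CUBIC)
a=r(t,240,95,130,180,3) ; a2=r(t,120,225,50,40,6)   # 390x540, 300x240
b=r(s,150,145,50,50,6)  # 300x300
col=np.vstack([a2,b]) 
cv2.imwrite("pics/c1.png",np.hstack([a,col]))
cv2.imwrite("pics/c2.png",r(s,225,125,190,160,3.75))
E
```

```text
(no output)
```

View pics/c1.png

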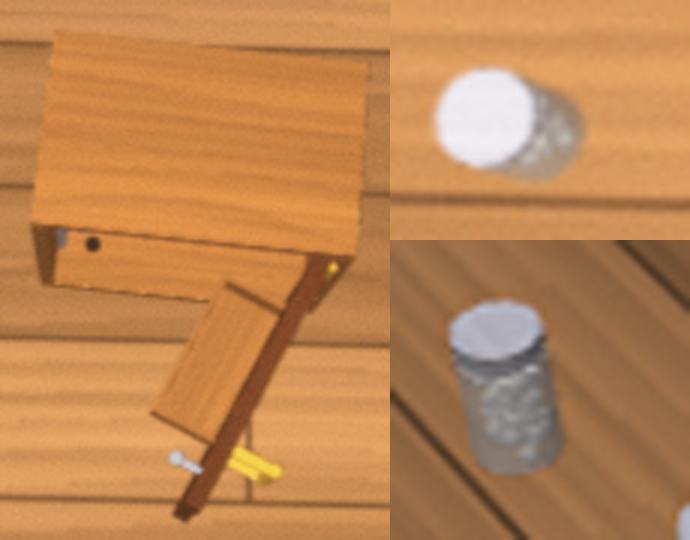

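View pics/c2.png

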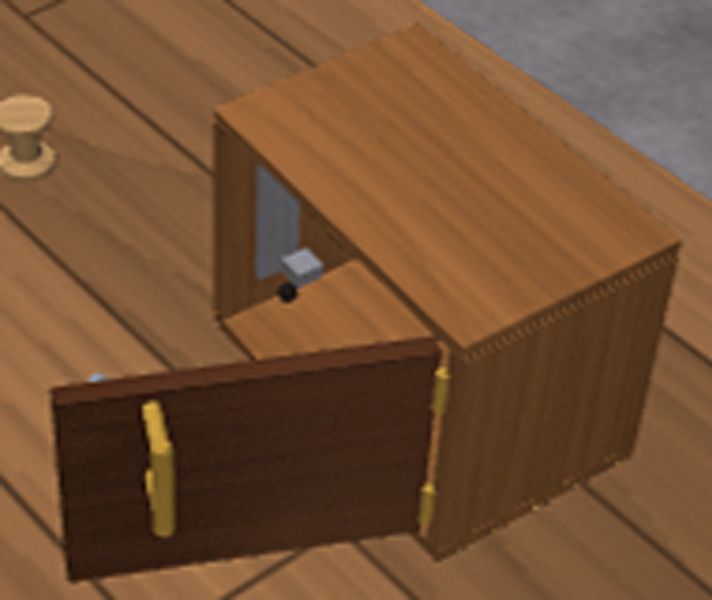

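The crops give cupboard top corners in top at crop ×3 (55,33), (368,64), (355,257), (32,223). In side they are, at crop ×3.75, (415,25), (215,112), (468,355), (680,243). The jar lid centre is at (485,118) in the top inset and (497,331) in the side inset. The door's front face in side has corners at (52,403), (440,352), (70,580) and (418,532).

```bash
cat > h.py <<'E'
import numpy as np
from scipy.optimize import least_squares
CAM={"top":(386.297,274.086,207.297,np.array([[0.0223,-0.9774,0.2103,0.3358],[-0.9997,-0.0229,-0.0001,-0.028],[0.0049,-0.2103,-0.9776,1.0326]])),
"side":(514.141,275.916,209.348,np.array([[0.7936,-0.4353,0.4252,0.0288],[-0.6084,-0.5567,0.5656,-0.7136],[-0.0095,-0.7075,-0.7067,0.9429]]))}
def proj(c,p):
    f,cx,cy,T=CAM[c]; q=T[:,:3].T@(np.asarray(p)-T[:,3]); return np.array([cx+f*q[0]/q[2],cy+f*q[1]/q[2]])
def ray(c,uv,z):
    f,cx,cy,T=CAM[c]; d=T[:,:3]@np.array([(uv[0]-cx)/f,(uv[1]-cy)/f,1]); return T[:,3]+d*(z-T[2,3])/d[2]
def un(u,v,x0,y0,k): return ((u+.5)/k-.5+x0,(v+.5)/k-.5+y0)
R=lambda a:np.array([[np.cos(a),-np.sin(a)],[np.sin(a),np.cos(a)]])
E
python3 - <<'E'
from h import *
T=lambda u,v:("top",un(u,v,240,95,3)); S=lambda u,v:("side",un(u,v,225,125,3.75))
L=[((.08,.125),T(55,33)),((.08,-.125),T(368,64)),((-.08,-.125),T(355,257)),((-.08,.125),T(32,223)),
((.08,.125),S(415,25)),((-.08,.125),S(215,112)),((-.08,-.125),S(468,355)),((.08,-.125),S(680,243))]
def f(p): return np.concatenate([proj(c,[*(p[:2]+R(p[2])@np.array(l)),.19])-uv for l,(c,uv) in L])
r=least_squares(f,[.66,-.1,0]); print("cup",r.x,np.degrees(r.x[2]),np.round(r.fun,1))
cup=r.x
# door: direction w (hinge->free), front normal
# door angle th: y_door = R(yaw+th)*[0,1]
D=[((0,.218,.174),S(52,403)),((0,0.003,.174),S(440,352)),((0,.218,.016),S(70,580)),((0,.003,.016),S(418,532)),((.014,.218,.174),S(50,388)),
((.014,.218,.174),T(175,510)),((0,.218,.174),T(195,517)),((-.035,.165,.165),T(274,469))]
def g(p):
    return np.concatenate([proj(c,[*(p[:2]+R(p[2])@np.array(l[:2])),l[2]])-uv for l,(c,uv) in D])
r2=least_squares(g,[.56,-.2,1],loss="soft_l1"); print("door",r2.x,np.degrees(r2.x[2]),"angle",r2.x[2]-cup[2],np.round(r2.fun,1) if 0 else np.round(g(r2.x),1))
print("hinge in cup",R(-cup[2])@(r2.x[:2]-cup[:2]))
h,a=r2.x[:2],r2.x[2]
for n,l in dict(handle=(-.035,.165),rack=(.04,.095)).items(): print(n,h+R(a)@np.array(l))
print("jar",ray("top",un(485-390,118,120,225,6),.07),ray("side",un(497-390,331-240,150,145,6),.07))
for n,z,uv in [("tin",.033,(195,234)),("spool",.05,(170,186))]: print(n,ray("top",uv,z))
E
```

```text
cup [ 0.67275726 -0.10286285 -0.07996992] -4.581938864909675 [ 0.  -0.2  1.3 -0.3  1.8  0.5 -0.1  0.9  0.3 -0.7 -1.1 -1.1 -1.1 -1.5
  0.8 -1. ]
door [ 0.58461686 -0.20458208  1.08295217] 62.04858873540314 angle 1.162922088966415 [-0.2 -0.3 -0.7  0.  -0.7  0.1 -0.3 -0.1 -0.4 -1.2  2.9 -2.7  1.8 -1.9
  0.1  1.2]
hinge in cup [-0.07973289 -0.10843522]
handle [ 0.42245958 -0.15815994]
rack [ 0.51944795 -0.12471962]
jar [0.44058317 0.31541656 0.07      ] [0.43987208 0.31188241 0.07      ]
tin [0.47486994 0.17630437 0.033     ]
spool [0.59805309 0.24679875 0.05      ]
```

```bash
cat >> h.py <<'E'
from scipy.spatial.transform import Rotation as Ro
CUP=np.array([.6728,-.1029]); YAW=-.080
H=CUP+R(YAW)@np.array([-.08,-.109])
def P(th,lx,ly): return H+R(YAW+th)@np.array([lx,ly])
def delta(pos,yaw,obs):
    """units of step_arm from measured pose to tool-down pose at pos (TCP) with yaw deg"""
    A=Ro.from_euler("xyz",obs["tool_rot"],degrees=True); B=Ro.from_euler("xyz",[180,0,yaw],degrees=True)
    return np.round(A.inv().apply(np.asarray(pos)-obs["tool_pos"])/.2,4),np.round((A.inv()*B).as_rotvec()/1.5,4)
E
python3 - <<'E'
from h import *
from cell import env
o=env.get_obs()
print(delta([.40,.36,.20],140,o)); print(H,P(1.163,.04,.105))
E
```

```text
(array([-1.1852, -0.8318,  0.1644]), array([-1.100e-03,  2.000e-04,  2.109e-01]))
[ 0.58434516 -0.20515821] [ 0.51033876 -0.12061206]
```

>>> step_arm(delta_pos=[[-0.25,-0.17,0.03],[-0.5,-0.34,0.06],[-0.75,-0.52,0.1],[-0.95,-0.66,0.13],[-0.95,-0.66,0.13]], rot=[[0,0,0.05],[0,0,0.1],[0,0,0.15],[0,0,0.2],[0,0,0.2]], gripper=[1,1,1,1,1])

```text
time_s: 0.72
tool_pos: [0.3725, 0.4051, 0.2069]
tool_rot: [-179.9, 0.1, 140.4]
force: [-0.9, -0.1, 1.0]
grip_width: 0.087
grasp_force: 0.0
```

```bash
python3 - <<'E'
from h import *
from cell import env
o=env.get_obs()
print(o["time_s"],o["tool_pos"],o["tool_rot"],delta([.440,.3135,.17],125,o))
E
```

```text
0.725 [0.37250987 0.40509122 0.20689115] [-1.79901330e+02  1.09434555e-01  1.40441130e+02] (array([-0.5515, -0.1378,  0.1857]), array([-0.001 ,  0.0014,  0.1797]))
```

>>> step_arm(delta_pos=[[-0.2,-0.05,0.06],[-0.4,-0.1,0.13],[-0.55,-0.138,0.185],[-0.55,-0.138,0.185],[-0.55,-0.138,0.185]], rot=[[0,0,0.06],[0,0,0.12],[0,0,0.18],[0,0,0.18],[0,0,0.18]], gripper=[1,1,1,1,1])

```text
time_s: 1.35
tool_pos: [0.4366, 0.3207, 0.1707]
tool_rot: [180.0, -0.1, 125.6]
force: [0.6, 0.4, 0.3]
grip_width: 0.0871
grasp_force: 0.0
```

```bash
python3 - <<'E'
from h import *
from cell import env,viewer
import cv2
c=viewer.read_camera("wrist"); cv2.imwrite("pics/w1.png",cv2.cvtColor(c["img"],cv2.COLOR_RGB2BGR))
np.savez("w1.npz",pose=c["pose"],k=[c["fx"],c["cx"],c["cy"]])
o=env.get_obs(); print(o["tool_pos"],o["tool_rot"])
T=c["pose"];f,cx,cy=c["fx"],c["cx"],c["cy"]
for p in [(.440,.3135,.07),(.440,.3135,0)]:
    q=T[:3,:3].T@(np.array(p)-T[:3,3]); print(cx+f*q[0]/q[2],cy+f*q[1]/q[2])
E
```

```text
[0.4364945  0.321041   0.17084789] [ 1.79967000e+02 -5.91526671e-02  1.25627078e+02]
273.6461290865174 219.98281334361798
274.20373800590033 201.2712281051335
```

View pics/w1.png

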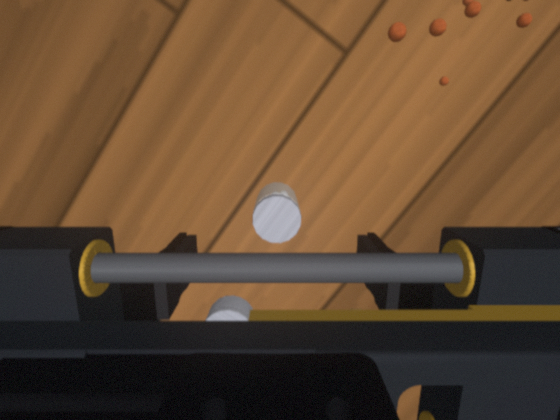

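The wrist view shows the jar lid centred at about (277,217.5), roughly 4 px from the prediction. I'll refine the jar position with that.

```bash
python3 - <<'E'
from h import *
from cell import env
d=np.load("w1.npz");T=d["pose"];f,cx,cy=d["k"]
v=T[:3,:3]@np.array([(277-cx)/f,(217.5-cy)/f,1]); print(T[:3,3]+v*(.07-T[2,3])/v[2])
o=env.get_obs();j=(T[:3,3]+v*(.07-T[2,3])/v[2])[:2]
j=(j+[.4402,.3137])/2
for z in(.12,.052): print(j,delta([*j,z],125.6,o))
E
```

```text
[0.44101947 0.31686485 0.07      ]
[0.44060974 0.31528242] (array([-3.570e-02, -2.000e-04,  2.542e-01]), array([ 0.0004, -0.0007,  0.0003]))
[0.44060974 0.31528242] (array([-3.600e-02, -4.000e-04,  5.942e-01]), array([ 0.0004, -0.0007,  0.0003]))
```

>>> step_arm(delta_pos=[[-0.02,0,0.1],[-0.035,0,0.254],[-0.035,0,0.254],[-0.035,0,0.254]], rot=[[0,0,0],[0,0,0],[0,0,0],[0,0,0]], gripper=[1,1,1,1])

```text
time_s: 1.9
tool_pos: [0.4414, 0.3149, 0.1209]
tool_rot: [179.9, -0.0, 125.6]
force: [0.7, -0.2, 0.8]
grip_width: 0.0873
grasp_force: 0.0
```

```bash
python3 - <<'E'
from h import *
from cell import env
o=env.get_obs();print(o["tool_pos"],o["tool_rot"],delta([.4406,.3155,.052],125.6,o))
E
```

```text
[0.44144542 0.31488089 0.12094213] [ 1.79908105e+02 -2.74486457e-02  1.25558861e+02] (array([ 0.0048, -0.0022,  0.3447]), array([ 0.0011, -0.0003, -0.0005]))
```

Good. Next I lower the gripper and grip the jar.

>>> step_arm(delta_pos=[[0.003,0,0.12],[0.004,0,0.24],[0.004,0,0.345],[0.004,0,0.345],[0.004,0,0.345],[0.004,0,0.345],[0.004,0,0.345],[0.004,0,0.345],[0.004,0,0.345]], rot=[[0,0,0],[0,0,0],[0,0,0],[0,0,0],[0,0,0],[0,0,0],[0,0,0],[0,0,0],[0,0,0]], gripper=[1,1,1,1,-0.3,-0.3,-0.3,-0.3,-0.3], squeeze=15)

```text
time_s: 3.02
tool_pos: [0.441, 0.3141, 0.0509]
tool_rot: [180.0, -0.0, 125.5]
force: [0.3, -0.2, 0.3]
grip_width: 0.045
grasp_force: 0.0
```

```bash
python3 - <<'E'
from h import *
from cell import env
o=env.get_obs();print(o["tool_pos"],o["tool_rot"],o["grip_width"])
E
```

```text
[0.44101783 0.31414432 0.05089839] [ 1.79986283e+02 -3.40528699e-03  1.25464375e+02] 0.04500368363394176
```

>>> step_arm(delta_pos=[[0,0,0],[0,0,0],[0,0,0],[0,0,0]], rot=[[0,0,0],[0,0,0],[0,0,0],[0,0,0]], gripper=[-0.3,-0.3,-0.3,-0.3], squeeze=15)

```text
time_s: 3.52
tool_pos: [0.441, 0.3142, 0.0508]
tool_rot: [180.0, -0.0, 125.5]
force: [0.1, 0.7, 0.8]
grip_width: 0.0414
grasp_force: 15.0
```

```bash
python3 - <<'E'
from h import *
from cell import env
o=env.get_obs();print(o["tool_pos"],o["grip_width"])
print(delta([.4406,.3155,.25],125.6,o))
E
```

```text
[0.44102012 0.31418341 0.05082359] 0.041392462552114824
(array([ 0.0066,  0.0023, -0.9959]), array([ 0.0001, -0.    , -0.0015]))
```

>>> step_arm(delta_pos=[[0,0,-0.12],[0,0,-0.35],[0,0,-0.6],[0,0,-0.85],[0,0,-0.99],[0,0,-0.99],[0,0,-0.99]], rot=[[0,0,0],[0,0,0],[0,0,0],[0,0,0],[0,0,0],[0,0,0],[0,0,0]], gripper=[-0.3,-0.3,-0.3,-0.3,-0.3,-0.3,-0.3])

```text
time_s: 4.4
tool_pos: [0.4402, 0.3136, 0.2469]
tool_rot: [-179.8, 0.0, 125.5]
force: [0.6, 0.4, -1.4]
grip_width: 0.0415
grasp_force: 15.0
```

```bash
python3 - <<'E'
from h import *
from cell import env
o=env.get_obs();print(o["tool_pos"],o["force"])
for p,y in (([.49,.12,.25],95),([*P(1.163,.04,.105),.25],62)): print(p,delta(p,y,o))
E
```

```text
[0.44015579 0.31355124 0.24690781] [ 0.58578062  0.40120409 -1.43339311]
[0.49, 0.12, 0.25] (array([-0.9328, -0.3586, -0.0142]), array([-0.0018,  0.0007,  0.3545]))
[np.float64(0.510338755592804), np.float64(-0.12061205838416442), 0.25] (array([-1.9716, -0.9739, -0.0122]), array([-0.0016,  0.0012,  0.7385]))
```

>>> step_arm(delta_pos=[[-0.1,-0.04,0],[-0.25,-0.1,0],[-0.42,-0.16,0],[-0.6,-0.23,0],[-0.78,-0.3,0],[-0.9,-0.345,0],[-0.93,-0.36,0],[-0.93,-0.36,0],[-0.93,-0.36,0]], rot=[[0,0,0.04],[0,0,0.1],[0,0,0.16],[0,0,0.22],[0,0,0.28],[0,0,0.34],[0,0,0.355],[0,0,0.355],[0,0,0.355]], gripper=[-0.3,-0.3,-0.3,-0.3,-0.3,-0.3,-0.3,-0.3,-0.3])

```text
time_s: 5.52
tool_pos: [0.4899, 0.1222, 0.2487]
tool_rot: [-180.0, -0.0, 95.1]
force: [-0.0, -0.6, -1.1]
grip_width: 0.0414
grasp_force: 15.0
```

```bash
python3 - <<'E'
from h import *
from cell import env
o=env.get_obs();print(o["tool_pos"],o["tool_rot"])
for p,y in (([*P(1.163,.042,.105),.25],62),): print(p,delta(p,y,o))
E
```

```text
[0.48990546 0.1221673  0.24869249] [-1.79987867e+02 -2.85955730e-02  9.50961280e+01]
[np.float64(0.5112761163402956), np.float64(-0.11884532274206575), 0.25] (array([-1.2098e+00, -6.0000e-04, -7.1000e-03]), array([-2.000e-04, -3.000e-04,  3.851e-01]))
```

>>> step_arm(delta_pos=[[-0.1,0,0],[-0.25,0,0],[-0.45,0,0],[-0.65,0,0],[-0.82,0,0],[-0.95,0,0],[-1,0,0],[-1,0,0]], rot=[[0,0,0.04],[0,0,0.1],[0,0,0.17],[0,0,0.24],[0,0,0.31],[0,0,0.36],[0,0,0.385],[0,0,0.385]], gripper=[-0.3,-0.3,-0.3,-0.3,-0.3,-0.3,-0.3,-0.3])

```text
time_s: 6.52
tool_pos: [0.5076, -0.0783, 0.2486]
tool_rot: [-180.0, -0.0, 61.8]
force: [0.3, 0.5, -1.8]
grip_width: 0.0419
grasp_force: 15.0
```

```bash
python3 - <<'E'
from h import *
from cell import env
o=env.get_obs();print(o["tool_pos"],o["tool_rot"])
for p,y in (([*P(1.163,.042,.105),.212],62),): print(p,delta(p,y,o))
E
```

```text
[ 0.50759916 -0.07832744  0.24864731] [-1.79976942e+02 -1.10238463e-02  6.18358167e+01]
[np.float64(0.5112761163402956), np.float64(-0.11884532274206575), 0.212] (array([-0.17  ,  0.1119,  0.1832]), array([-0.0003, -0.0001, -0.0019]))
```

>>> step_arm(delta_pos=[[-0.05,0.03,0.02],[-0.12,0.075,0.06],[-0.17,0.112,0.07],[-0.17,0.112,0.07],[-0.17,0.112,0.07]], rot=[[0,0,0],[0,0,0],[0,0,0],[0,0,0],[0,0,0]], gripper=[-0.3,-0.3,-0.3,-0.3,-0.3])

```text
time_s: 7.15
tool_pos: [0.5115, -0.1182, 0.2349]
tool_rot: [-180.0, -0.0, 61.9]
force: [-0.3, 0.6, -1.0]
grip_width: 0.0416
grasp_force: 15.0
```

```bash
python3 - <<'E'
from h import *
from cell import env,viewer
import cv2
o=env.get_obs();print(o["tool_pos"],o["tool_rot"])
r=lambda im,x0,y0,w,h,k:cv2.resize(im[y0:y0+h,x0:x0+w],None,fx=k,fy=k,interpolation=cv2.INTER_CUBIC)
ims=[cv2.cvtColor(viewer.read_camera(n)["img"],cv2.COLOR_RGB2BGR) for n in ("top","side","wrist")]
cv2.imwrite("pics/w2.png",ims[2])
cv2.imwrite("pics/p1.png",np.hstack([r(ims[0],250,150,130,130,3),r(ims[1],260,150,130,130,3)]))
p=o["tool_pos"]
for c in("top","side"): print(c,"jar axis bottom/top expected",proj(c,[p[0],p[1],p[2]-.0508]),proj(c,[p[0],p[1],p[2]+.0192]))
E
```

```text
[ 0.51149419 -0.1181792   0.23493013] [-1.79999249e+02 -3.51326450e-02  6.19207583e+01]
top jar axis bottom/top expected [314.1738434  211.20928016] [317.77763849 204.41852416]
side jar axis bottom/top expected [289.27714109 207.07927908] [289.58727844 182.21931749]
```

View pics/p1.png

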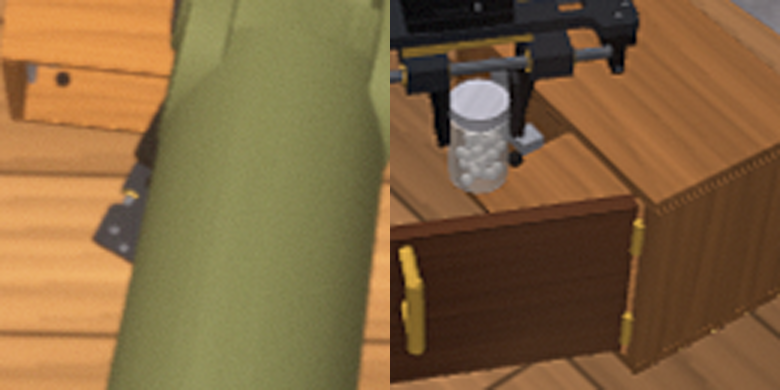

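View pics/w2.png

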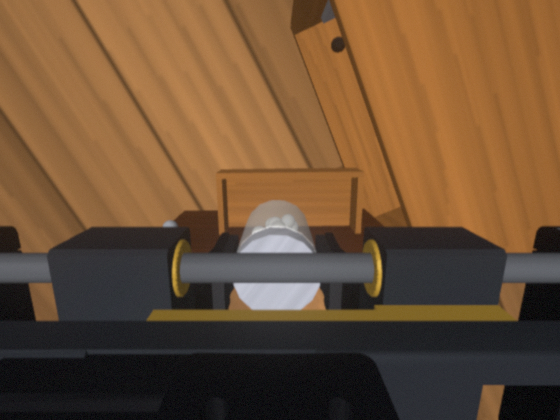

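Side: the jar lid is at image (290.3,182.3) against an expected (289.6,182.2), and the jar hangs upright. Wrist: the rack's far wall has its rim at row about 170–178, with its inside between columns about 225 and 354. I'll compare that with the prediction.

```bash
python3 - <<'E'
from h import *
from cell import env,viewer
c=viewer.read_camera("wrist");T=c["pose"];f,cx,cy=c["fx"],c["cx"],c["cy"]
for th in(1.14,1.163,1.18):
  for l in[(.066,.035),(.066,.155)]:
    p=np.array([*P(th,*l),.11]); q=T[:3,:3].T@(p-T[:3,3]); print(th,l,cx+f*q[0]/q[2],cy+f*q[1]/q[2])
o=env.get_obs(); print(delta([*P(1.163,.042,.105),.1375],61.9,o))
# inverse: image -> door coords
for uv in [(225,178),(354,178)]:
    v=T[:3,:3]@np.array([(uv[0]-cx)/f,(uv[1]-cy)/f,1]); p=T[:3,3]+v*(.11-T[2,3])/v[2]; print(R(-(YAW+1.163))@(p[:2]-H))
E
```

```text
1.14 (0.066, 0.035) 357.9314748322424 177.70237572211468
1.14 (0.066, 0.155) 221.74176788669067 174.8468542397487
1.163 (0.066, 0.035) 356.1475444715675 178.59180922700142
1.163 (0.066, 0.155) 220.14894505266886 178.8508586037887
1.18 (0.066, 0.035) 354.8424991783875 179.27365508504042
1.18 (0.066, 0.155) 219.0385522540218 181.81984564303895
(array([-0.0029,  0.0005,  0.4872]), array([ 0.0001, -0.0003,  0.0003]))
[0.06674797 0.15068938]
[0.06652973 0.03692513]
```

>>> step_arm(delta_pos=[[-0.012,0,0.05],[-0.012,0,0.14],[-0.012,0,0.25],[-0.012,0,0.34],[-0.012,0,0.41],[-0.012,0,0.45],[-0.012,0,0.47],[-0.012,0,0.47]], rot=[[0,0,0],[0,0,0],[0,0,0],[0,0,0],[0,0,0],[0,0,0],[0,0,0],[0,0,0]], gripper=[-0.3,-0.3,-0.3,-0.3,-0.3,-0.3,-0.3,-0.3])

```text
time_s: 8.35
tool_pos: [0.5103, -0.1211, 0.1409]
tool_rot: [180.0, -0.0, 61.9]
force: [0.2, -0.5, -1.2]
grip_width: 0.0415
grasp_force: 15.0
```

>>> step_arm(delta_pos=[[0,0,0.01],[0,0,0.02],[0,0,0.023],[0,0,0.026],[0,0,0.026]], rot=[[0,0,0],[0,0,0],[0,0,0],[0,0,0],[0,0,0]], gripper=[-0.3,-0.3,-0.3,-0.3,-0.3])

```text
time_s: 8.98
tool_pos: [0.5102, -0.121, 0.1358]
tool_rot: [180.0, -0.0, 61.9]
force: [-0.9, -0.2, 0.0]
grip_width: 0.0415
grasp_force: 15.0
```

>>> step_arm(delta_pos=[[0,0,0],[0,0,0],[0,0,0],[0,0,0],[0,0,-0.05],[0,0,-0.15],[0,0,-0.3],[0,0,-0.5],[0,0,-0.6],[0,0,-0.6]], rot=[[0,0,0],[0,0,0],[0,0,0],[0,0,0],[0,0,0],[0,0,0],[0,0,0],[0,0,0],[0,0,0],[0,0,0]], gripper=[0.3,0.3,0.3,0.3,0.3,0.3,0.3,0.3,0.3,0.3])

```text
time_s: 10.22
tool_pos: [0.5112, -0.1214, 0.2577]
tool_rot: [179.8, -0.1, 61.9]
force: [0.7, 0.4, -0.3]
grip_width: 0.0563
grasp_force: 0.0
```

```bash
python3 - <<'E'
from h import *
from cell import env
o=env.get_obs();print(o["tool_pos"],o["tool_rot"],o["grip_width"])
p=P(1.163,-.035,.165);print(p,delta([*p,.255],61.9,o))
E
```

```text
[ 0.51123772 -0.12139643  0.25770492] [ 1.79787264e+02 -1.25743152e-01  6.18613987e+01] 0.05625510043330853
[ 0.42218566 -0.15874382] (array([-0.3747, -0.3046,  0.0116]), array([ 0.0025, -0.0015, -0.0005]))
```

>>> step_arm(delta_pos=[[-0.1,-0.08,0],[-0.25,-0.2,0],[-0.375,-0.305,0.01],[-0.375,-0.305,0.01],[-0.375,-0.305,0.01]], rot=[[0,0,0],[0,0,0],[0,0,0],[0,0,0],[0,0,0]], gripper=[0.3,0.3,0.3,0.3,0.3])

```text
time_s: 10.85
tool_pos: [0.4212, -0.1579, 0.2531]
tool_rot: [-180.0, -0.0, 61.9]
force: [0.3, 0.1, -0.0]
grip_width: 0.0566
grasp_force: 0.0
```

```bash
python3 - <<'E'
from h import *
from cell import env,viewer
import cv2
o=env.get_obs();print(o["tool_pos"],o["tool_rot"])
c=viewer.read_camera("wrist");cv2.imwrite("pics/w3.png",cv2.cvtColor(c["img"],cv2.COLOR_RGB2BGR))
T=c["pose"];f,cx,cy=c["fx"],c["cx"],c["cy"]
for l in[(-.035,.165,.165),(0,0.218,.174),(.04,.105,.155)]:
    p=np.array([*P(1.163,*l[:2]),l[2]]); q=T[:3,:3].T@(p-T[:3,3]); print(l,cx+f*q[0]/q[2],cy+f*q[1]/q[2])
p=P(1.163,-.035,.165);print(delta([*p,.142],61.9,o))
E
```

```text
[ 0.4212225  -0.15788931  0.25314677] [-1.79988647e+02 -2.47487989e-02  6.18971864e+01]
(-0.035, 0.165, 0.165) 278.38058849810494 215.69884072569013
(0, 0.218, 0.174) 206.11276031734414 173.13176586411694
(0.04, 0.105, 0.155) 357.02059619438955 116.98432497285899
(array([-0.0017,  0.0064,  0.5557]), array([-0.0001, -0.0003, -0.    ]))
```

View pics/w3.png

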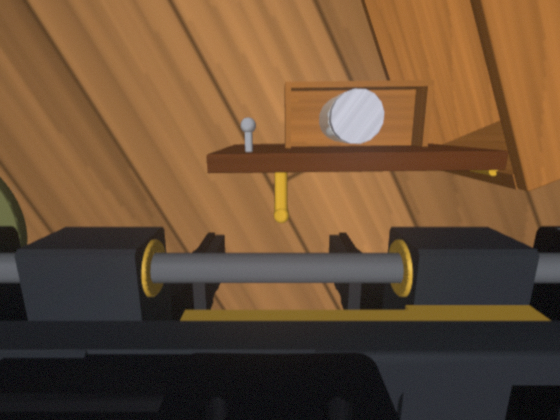

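The jar stands in the rack at (357,116). The bar top is at (280,214), as predicted. Next I lower the gripper onto the handle and pinch it.

>>> step_arm(delta_pos=[[0,0,0.1],[0,0.004,0.25],[0,0.004,0.4],[0,0.004,0.5],[0,0.004,0.55],[0,0.004,0.55],[0,0.004,0.55],[0,0.004,0.55],[0,0.004,0.55],[0,0.004,0.55],[0,0.004,0.55],[0,0.004,0.55],[0,0.004,0.55],[0,0.004,0.55]], rot=[[0,0,0],[0,0,0],[0,0,0],[0,0,0],[0,0,0],[0,0,0],[0,0,0],[0,0,0],[0,0,0],[0,0,0],[0,0,0],[0,0,0],[0,0,0],[0,0,0]], gripper=[0.3,0.3,0.3,0.3,0.3,0.3,-1,-1,-1,-1,-1,-1,-1,-1], squeeze=20)

```text
time_s: 12.65
tool_pos: [0.4241, -0.1594, 0.144]
tool_rot: [179.7, -0.1, 61.9]
force: [8.5, -1.9, -5.5]
grip_width: 0.0114
grasp_force: 20.0
```

```bash
cat >> h.py <<'E'
def inv(o):
    """door angle if the TCP sits on the bar axis, and radius error"""
    d=o["tool_pos"][:2]-H; return np.arctan2(d[1],d[0])-np.arctan2(.165,-.035)-YAW, np.hypot(*d)-np.hypot(.165,.035)
def arc(o,dth,n,prof=None):
    """rows turning door by dth from the measured pose: a rotation about H"""
    A=Ro.from_euler("xyz",o["tool_rot"],degrees=True); r=o["tool_pos"][:2]-H
    for s in np.linspace(0,1,n+1)[1:]:
        t=dth*(s*s*(3-2*s) if prof else s); w=np.r_[R(t)@r-r,0]
        print(np.round(A.inv().apply(w)/.2,3).tolist(), round(-t/1.5,3))
E
python3 - <<'E'
from h import *
from cell import env
o=env.get_obs();print(o["tool_pos"],o["tool_rot"],o["grip_width"],o["force"],inv(o))
arc(o,-.5,20)
E
```

```text
[ 0.4240695  -0.15943722  0.14396636] [ 1.79662407e+02 -6.54096985e-02  6.18752884e+01] 0.011405870728179078 [ 8.49193952 -1.86200235 -5.47847374] (np.float64(1.1638894254077323), np.float64(-0.0020018495860834873))
[0.02, -0.004, -0.0] 0.017
[0.041, -0.008, 0.0] 0.033
[0.062, -0.011, 0.0] 0.05
[0.082, -0.014, 0.0] 0.067
[0.103, -0.016, 0.0] 0.083
[0.124, -0.017, 0.0] 0.1
[0.145, -0.018, 0.0] 0.117
[0.165, -0.019, 0.0] 0.133
[0.186, -0.019, 0.0] 0.15
[0.207, -0.018, 0.0] 0.167
[0.228, -0.017, 0.0] 0.183
[0.249, -0.016, 0.0] 0.2
[0.269, -0.014, 0.0] 0.217
[0.29, -0.011, 0.0] 0.233
[0.311, -0.008, 0.0] 0.25
[0.331, -0.004, 0.0] 0.267
[0.352, -0.0, 0.0] 0.283
[0.372, 0.004, 0.0] 0.3
[0.392, 0.01, 0.001] 0.317
[0.412, 0.015, 0.001] 0.333
```

>>> step_arm(delta_pos=[[0.005,0.005,0],[0.02,0.006,0],[0.041,0.004,0],[0.062,0.001,0],[0.082,-0.002,0],[0.103,-0.004,0],[0.124,-0.005,0],[0.145,-0.006,0],[0.165,-0.007,0],[0.186,-0.007,0],[0.207,-0.006,0],[0.228,-0.005,0],[0.249,-0.004,0],[0.269,-0.002,0],[0.29,0.001,0],[0.311,0.004,0],[0.331,0.008,0],[0.352,0.012,0],[0.372,0.016,0],[0.382,0.019,0]], rot=[[0,0,0.004],[0,0,0.017],[0,0,0.033],[0,0,0.05],[0,0,0.067],[0,0,0.083],[0,0,0.1],[0,0,0.117],[0,0,0.133],[0,0,0.15],[0,0,0.167],[0,0,0.183],[0,0,0.2],[0,0,0.217],[0,0,0.233],[0,0,0.25],[0,0,0.267],[0,0,0.283],[0,0,0.3],[0,0,0.308]], gripper=[-1,-1,-1,-1,-1,-1,-1,-1,-1,-1,-1,-1,-1,-1,-1,-1,-1,-1,-1,-1])

```text
time_s: 15.15
tool_pos: [0.461, -0.0924, 0.1438]
tool_rot: [-179.9, -0.0, 35.4]
force: [-0.0, 0.7, 7.1]
grip_width: 0.011
grasp_force: 20.0
```

```bash
python3 - <<'E'
from h import *
from cell import env
o=env.get_obs();print(o["tool_pos"],o["tool_rot"],o["grip_width"],o["force"],inv(o))
A=Ro.from_euler("xyz",o["tool_rot"],degrees=True); print("force in tool",A.inv().apply(o["force"]))
arc(o,-.5,20)
E
```

```text
[ 0.46100125 -0.09243492  0.14382397] [-1.79941837e+02 -3.81059717e-03  3.53520232e+01] 0.011049923368246159 [-0.01302569  0.67703138  7.1077573 ] (np.float64(0.7013347010726302), np.float64(-0.0015777062457027757))
force in tool [ 0.38157808 -0.566947   -7.10716007]
[0.02, -0.004, 0.0] 0.017
[0.041, -0.008, 0.0] 0.033
[0.062, -0.011, 0.0] 0.05
[0.082, -0.014, 0.0] 0.067
[0.103, -0.016, 0.0] 0.083
[0.124, -0.017, 0.0] 0.1
[0.145, -0.018, 0.0] 0.117
[0.166, -0.019, 0.0] 0.133
[0.187, -0.019, 0.0] 0.15
[0.208, -0.018, 0.0] 0.167
[0.228, -0.017, 0.0] 0.183
[0.249, -0.016, 0.0] 0.2
[0.27, -0.014, 0.0] 0.217
[0.291, -0.011, 0.0] 0.233
[0.311, -0.008, 0.0] 0.25
[0.332, -0.004, 0.0] 0.267
[0.352, -0.0, 0.0] 0.283
[0.373, 0.004, 0.0] 0.3
[0.393, 0.009, 0.0] 0.317
[0.413, 0.015, 0.0] 0.333
```

>>> step_arm(delta_pos=[[0.005,-0.001,-0.002],[0.02,-0.004,-0.004],[0.041,-0.008,-0.005],[0.062,-0.011,-0.005],[0.082,-0.014,-0.005],[0.103,-0.016,-0.005],[0.124,-0.017,-0.005],[0.145,-0.018,-0.005],[0.166,-0.019,-0.005],[0.187,-0.019,-0.005],[0.208,-0.018,-0.005],[0.228,-0.017,-0.005],[0.249,-0.016,-0.005],[0.27,-0.014,-0.005],[0.291,-0.011,-0.005],[0.311,-0.008,-0.005],[0.332,-0.004,-0.005],[0.352,0,-0.005],[0.373,0.004,-0.005],[0.383,0.007,-0.005]], rot=[[0,0,0.004],[0,0,0.017],[0,0,0.033],[0,0,0.05],[0,0,0.067],[0,0,0.083],[0,0,0.1],[0,0,0.117],[0,0,0.133],[0,0,0.15],[0,0,0.167],[0,0,0.183],[0,0,0.2],[0,0,0.217],[0,0,0.233],[0,0,0.25],[0,0,0.267],[0,0,0.283],[0,0,0.3],[0,0,0.308]], gripper=[-1,-1,-1,-1,-1,-1,-1,-1,-1,-1,-1,-1,-1,-1,-1,-1,-1,-1,-1,-1])

```text
time_s: 17.65
tool_pos: [0.5243, -0.0485, 0.1441]
tool_rot: [-179.9, 0.0, 8.9]
force: [-2.1, 4.7, -7.6]
grip_width: 0.0111
grasp_force: 20.0
```

```bash
python3 - <<'E'
from h import *
from cell import env
o=env.get_obs();print(o["tool_pos"],o["tool_rot"],o["grip_width"],o["force"],inv(o))
A=Ro.from_euler("xyz",o["tool_rot"],degrees=True); print("force in tool",A.inv().apply(o["force"]))
arc(o,-.2,20)
E
```

```text
[ 0.52434196 -0.04850606  0.14406562] [-1.79924638e+02  3.56474486e-02  8.91623232e+00] 0.011071907749447387 [-2.0884446   4.70683894 -7.56448212] (np.float64(0.23677312737174966), np.float64(-0.0009206315340267723))
force in tool [-1.32898695 -4.96369503  7.57184579]
[0.008, -0.002, -0.0] 0.007
[0.016, -0.003, -0.0] 0.013
[0.025, -0.005, -0.0] 0.02
[0.033, -0.006, -0.0] 0.027
[0.041, -0.008, -0.0] 0.033
[0.05, -0.009, -0.0] 0.04
[0.058, -0.01, -0.0] 0.047
[0.066, -0.011, -0.0] 0.053
[0.074, -0.012, -0.0] 0.06
[0.083, -0.013, -0.0] 0.067
[0.091, -0.014, -0.0] 0.073
[0.099, -0.015, -0.0] 0.08
[0.108, -0.016, -0.0] 0.087
[0.116, -0.016, -0.0] 0.093
[0.125, -0.017, -0.0] 0.1
[0.133, -0.017, -0.0] 0.107
[0.141, -0.018, -0.0] 0.113
[0.15, -0.018, -0.0] 0.12
[0.158, -0.018, -0.0] 0.127
[0.166, -0.018, -0.0] 0.133
```

>>> step_arm(delta_pos=[[0.008,-0.005,0.002],[0.016,-0.009,0.003],[0.025,-0.011,0.003],[0.033,-0.012,0.003],[0.041,-0.014,0.003],[0.05,-0.015,0.003],[0.058,-0.016,0.003],[0.066,-0.017,0.003],[0.074,-0.018,0.003],[0.083,-0.019,0.003]], rot=[[0,0,0.007],[0,0,0.013],[0,0,0.02],[0,0,0.027],[0,0,0.033],[0,0,0.04],[0,0,0.047],[0,0,0.053],[0,0,0.06],[0,0,0.067]], gripper=[-1,-1,-1,-1,-1,-1,-1,-1,-1,-1])

```text
time_s: 18.9
tool_pos: [0.5403, -0.0431, 0.144]
tool_rot: [-180.0, -0.0, 3.1]
force: [-1.3, 5.7, -5.3]
grip_width: 0.0114
grasp_force: 20.0
```

```bash
cat > s.py <<'E'
from h import *
from cell import env
o=env.get_obs();A=Ro.from_euler("xyz",o["tool_rot"],degrees=True)
print(round(o["time_s"],2),o["tool_pos"],o["tool_rot"][2],o["grip_width"],"angle",inv(o),"yaw-angle",np.radians(o["tool_rot"][2])-YAW,"Ftool",A.inv().apply(o["force"]))
E
python3 s.py
```

```text
18.9 [ 0.54033158 -0.04306761  0.14401907] 3.143966307738986 0.011382959600431323 angle (np.float64(0.13612083418982873), np.float64(-0.0007112856585456129)) yaw-angle 0.1348725636418146 Ftool [-0.98567979 -5.7833604   5.29018569]
```

>>> step_arm(delta_pos=[[0.008,-0.004,0],[0.016,-0.007,0.002],[0.025,-0.009,0.002],[0.033,-0.01,0.002],[0.033,-0.01,0.002]], rot=[[0,0,0.007],[0,0,0.013],[0,0,0.02],[0,0,0.027],[0,0,0.027]], gripper=[-1,-1,-1,-1,-1])

```text
time_s: 19.52
tool_pos: [0.5471, -0.0412, 0.144]
tool_rot: [-180.0, -0.1, 0.8]
force: [-1.3, 4.6, -1.7]
grip_width: 0.0114
grasp_force: 20.0
```

```bash
python3 s.py
```

```text
19.52 [ 0.54713866 -0.04124298  0.14396944] 0.842769316776955 0.011355537805458643 angle (np.float64(0.09418123727828857), np.float64(-0.0005864023264384177)) yaw-angle 0.09470909941254095 Ftool [-1.18995334 -4.64387395  1.67686954]
```

Still no roller. I'll go on with half-size steps.

>>> step_arm(delta_pos=[[0.006,-0.002,0],[0.012,-0.004,0],[0.018,-0.005,0],[0.024,-0.007,0],[0.024,-0.007,0]], rot=[[0,0,0.005],[0,0,0.01],[0,0,0.015],[0,0,0.02],[0,0,0.02]], gripper=[-1,-1,-1,-1,-1])

```text
time_s: 20.15
tool_pos: [0.5519, -0.0402, 0.1439]
tool_rot: [180.0, -0.1, -0.9]
force: [0.3, 2.3, 0.8]
grip_width: 0.0116
grasp_force: 20.0
```

```bash
python3 s.py
```

```text
20.15 [ 0.5518701  -0.0401764   0.14393602] -0.887628087659146 0.011609649337352583 angle (np.float64(0.06533255068295711), np.float64(-0.0005236391573836818)) yaw-angle 0.06450796733716706 Ftool [ 0.31377574 -2.34815568 -0.76557308]
```

>>> step_arm(delta_pos=[[0.006,-0.001,0],[0.012,-0.003,0],[0.018,-0.004,0],[0.024,-0.005,0],[0.024,-0.005,0]], rot=[[0,0,0.005],[0,0,0.01],[0,0,0.015],[0,0,0.02],[0,0,0.02]], gripper=[-1,-1,-1,-1,-1])

```text
time_s: 20.78
tool_pos: [0.5567, -0.0392, 0.1439]
tool_rot: [180.0, -0.1, -2.6]
force: [0.1, 0.6, 4.1]
grip_width: 0.0116
grasp_force: 20.0
```

```bash
python3 s.py
```

```text
20.77 [ 0.55666058 -0.03920399  0.14390823] -2.6048555436251286 0.01157709324923809 angle (np.float64(0.03627548220365899), np.float64(-0.0004237228576688956)) yaw-angle 0.03453669422491472 Ftool [ 0.07633544 -0.58154502 -4.07052895]
```

>>> step_arm(delta_pos=[[0.006,-0.001,-0.001],[0.012,-0.002,-0.002],[0.018,-0.003,-0.003],[0.018,-0.003,-0.003]], rot=[[0,0,0.005],[0,0,0.01],[0,0,0.015],[0,0,0.015]], gripper=[-1,-1,-1,-1])

```text
time_s: 21.28
tool_pos: [0.5598, -0.0387, 0.144]
tool_rot: [180.0, 0.0, -3.9]
force: [0.5, 0.4, 2.0]
grip_width: 0.0114
grasp_force: 20.0
```

```bash
python3 s.py
```

```text
21.27 [ 0.55980154 -0.03866444  0.14396637] -3.891987177937805 0.01138305108689517 angle (np.float64(0.01733760860992921), np.float64(-0.0003781837786242803)) yaw-angle 0.012072009299582895 Ftool [ 0.51213214 -0.39843235 -1.98059365]
```

>>> step_arm(delta_pos=[[0.006,-0.001,0],[0.012,-0.002,0],[0.018,-0.003,0],[0.018,-0.003,0]], rot=[[0,0,0.004],[0,0,0.008],[0,0,0.012],[0,0,0.012]], gripper=[-1,-1,-1,-1])

```text
time_s: 21.78
tool_pos: [0.5624, -0.0383, 0.1439]
tool_rot: [180.0, 0.1, -4.9]
force: [-4.8, 0.6, 3.8]
grip_width: 0.011
grasp_force: 20.0
```

```bash
python3 s.py
```

```text
21.77 [ 0.5623782  -0.03827972  0.14389138] -4.930737415147217 0.011045489679356774 angle (np.float64(0.001859001164800464), np.float64(-0.0003531887364126296)) yaw-angle -0.00605760244559346 Ftool [-4.84354291 -0.15867744 -3.8167095 ]
```

>>> step_arm(delta_pos=[[0.005,-0.001,0],[0.01,-0.001,0],[0.015,-0.001,0],[0.015,-0.001,0]], rot=[[0,0,0.002],[0,0,0.005],[0,0,0.008],[0,0,0.008]], gripper=[-1,-1,-1,-1])

```text
time_s: 22.28
tool_pos: [0.5631, -0.0381, 0.1438]
tool_rot: [-180.0, 0.4, -5.6]
force: [-11.7, 1.0, 9.3]
grip_width: 0.0108
grasp_force: 20.0
```

```bash
python3 s.py
```

```text
22.27 [ 0.56309852 -0.0381409   0.14379463] -5.613859693086679 0.010838623150110121 angle (np.float64(-0.0024903712741957823), np.float64(-0.00030797034859891825)) yaw-angle -0.017980335389360905 Ftool [-11.84177172   0.1921851   -9.1592564 ]
```

>>> step_arm(delta_pos=[[0.004,0,-0.002],[0.008,0,-0.004],[0.01,0,-0.005],[0.01,0,-0.005]], rot=[[0,0,0.001],[0,0,0.002],[0,0,0.002],[0,0,0.002]], gripper=[-1,-1,-1,-1])

```text
time_s: 22.78
tool_pos: [0.5634, -0.0381, 0.1438]
tool_rot: [-180.0, 0.7, -5.8]
force: [-13.6, 0.8, 7.9]
grip_width: 0.0113
grasp_force: 20.0
```

```bash
python3 s.py
```

```text
22.77 [ 0.56340185 -0.03808811  0.1437865 ] -5.777927744221482 0.011325804054716584 angle (np.float64(-0.004317023015945123), np.float64(-0.00029360051543872445)) yaw-angle -0.02084386307899362 Ftool [-13.7194743    0.52695783  -7.78670731]
```

>>> step_arm(delta_pos=[[0.003,0,-0.002],[0.006,0,-0.004],[0.006,0,-0.005],[0.006,0,-0.005]], rot=[[0,0,0],[0,0,0],[0,0,0],[0,0,0]], gripper=[-1,-1,-1,-1])

```text
time_s: 23.28
tool_pos: [0.5639, -0.038, 0.1438]
tool_rot: [180.0, 0.8, -5.8]
force: [-13.8, 1.8, 4.2]
grip_width: 0.0113
grasp_force: 20.0
```

```bash
python3 s.py; python3 - <<'E'
from cell import env,viewer
import cv2,numpy as np
r=lambda im,x0,y0,w,h,k:cv2.resize(im[y0:y0+h,x0:x0+w],None,fx=k,fy=k,interpolation=cv2.INTER_CUBIC)
ims=[cv2.cvtColor(viewer.read_camera(n)["img"],cv2.COLOR_RGB2BGR) for n in ("top","side")]
cv2.imwrite("pics/p2.png",np.hstack([r(ims[0],240,100,130,150,3),r(ims[1],260,130,130,150,3)]))
E
```

```text
23.27 [ 0.56387365 -0.03804694  0.14383807] -5.776609821575897 0.011273983803330303 angle (np.float64(-0.0071279787388881105), np.float64(-0.00031077100742221697)) yaw-angle -0.02082086098954157 Ftool [-14.00378532  -0.36554052  -4.02086839]
```

View pics/p2.png

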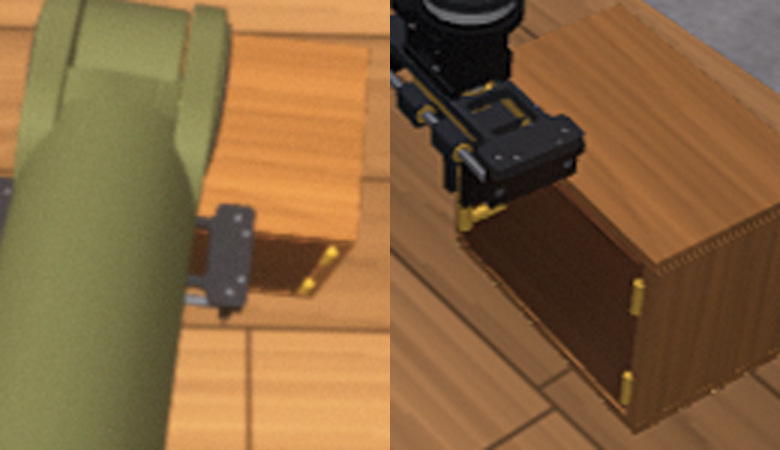

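The door looks almost flush, held at about 14 N, which fits the roller ramp. I'll tighten the grip so it can't slip and press on in small steps.

>>> step_arm(delta_pos=[[0,0,0],[0.003,0,-0.001],[0.006,0,-0.001],[0.006,0,-0.001]], rot=[[0,0,0],[0,0,0],[0,0,0],[0,0,0]], gripper=[-1,-1,-1,-1], squeeze=40)

```text
time_s: 23.88
tool_pos: [0.5657, -0.0379, 0.1439]
tool_rot: [-180.0, 0.7, -5.8]
force: [-10.6, 3.0, 1.2]
grip_width: 0.0111
grasp_force: 40.0
```

```bash
python3 s.py
```

```text
23.88 [ 0.56570606 -0.03785011  0.14386551] -5.771587555968923 0.011091920874899746 angle (np.float64(-0.018074564722782974), np.float64(-0.0003281276377676279)) yaw-angle -0.0207332059187902 Ftool [-10.87263003  -1.87016608  -1.11622477]
```

>>> step_arm(delta_pos=[[0.002,0,0],[0.004,0,0],[0.004,0,0]], rot=[[0,0,0.002],[0,0,0.003],[0,0,0.003]], gripper=[-1,-1,-1])

```text
time_s: 24.25
tool_pos: [0.567, -0.0376, 0.1439]
tool_rot: [-180.0, 0.6, -6.0]
force: [-10.9, 2.8, 0.7]
grip_width: 0.0106
grasp_force: 40.0
```

```bash
python3 s.py
```

```text
24.25 [ 0.56697326 -0.0376394   0.14387713] -6.013839433330459 0.01064445018400468 angle (np.float64(-0.02569108153959128), np.float64(-0.00025413681608557614)) yaw-angle -0.024961298797886514 Ftool [-11.14368145  -1.68939017  -0.58082426]
```

>>> step_arm(delta_pos=[[0.002,0,0],[0.004,0,0],[0.004,0,0]], rot=[[0,0,0.002],[0,0,0.004],[0,0,0.004]], gripper=[-1,-1,-1])

```text
time_s: 24.62
tool_pos: [0.5694, -0.0374, 0.1439]
tool_rot: [-180.0, 0.4, -6.3]
force: [-6.2, 3.0, -3.4]
grip_width: 0.0115
grasp_force: 40.0
```

```bash
python3 s.py
```

```text
24.62 [ 0.56938796 -0.0374051   0.14393201] -6.347106789594678 0.011502219903450295 angle (np.float64(-0.040096088712795755), np.float64(-0.00025268366880187854)) yaw-angle -0.0307779114541141 Ftool [-6.42399735 -2.33082736  3.44726824]
```

>>> step_arm(delta_pos=[[0,0,0],[0.001,0,0.001]], rot=[[0,0,0.002],[0,0,0.004]], gripper=[-1,-1])

```text
time_s: 24.88
tool_pos: [0.5701, -0.0373, 0.1439]
tool_rot: [-180.0, 0.4, -6.7]
force: [-5.3, 2.8, -3.0]
grip_width: 0.011
grasp_force: 40.0
```

```bash
python3 s.py
```

```text
24.88 [ 0.57006316 -0.03733267  0.1439181 ] -6.680255859593636 0.01097360929060962 angle (np.float64(-0.04412719030571728), np.float64(-0.0002391351906559369)) yaw-angle -0.03659245962555298 Ftool [-5.53380316 -2.13826917  3.08578872]
```

>>> step_arm(delta_pos=[[0.002,0,0.001],[0.003,0,0.001],[0.003,0,0.001]], rot=[[0,0,0.003],[0,0,0.004],[0,0,0.004]], gripper=[-1,-1,-1])

```text
time_s: 25.25
tool_pos: [0.5723, -0.0372, 0.144]
tool_rot: [-179.9, 0.1, -7.0]
force: [-0.1, 5.3, -12.5]
grip_width: 0.0107
grasp_force: 40.0
```

```bash
python3 s.py
```

```text
25.25 [ 0.57231795 -0.03717136  0.14403494] -6.996289563802723 0.010739338779391682 angle (np.float64(-0.057548731255815236), np.float64(-0.0002544276999897066)) yaw-angle -0.0421082883112754 Ftool [-0.68659115 -5.22709809 12.50346233]
```

>>> step_arm(delta_pos=[[0.001,-0.002,-0.002],[0.002,-0.003,-0.004],[0.002,-0.003,-0.004]], rot=[[0,0,0.002],[0,0,0.004],[0,0,0.004]], gripper=[-1,-1,-1])

```text
time_s: 25.62
tool_pos: [0.5723, -0.0372, 0.1441]
tool_rot: [180.0, 0.2, -7.4]
force: [2.5, 6.3, -20.2]
grip_width: 0.0109
grasp_force: 40.0
```

```bash
python3 s.py
```

```text
25.62 [ 0.57232345 -0.0371739   0.14410424] -7.362519112137477 0.010913709268429196 angle (np.float64(-0.05758023173973899), np.float64(-0.00025734868917459686)) yaw-angle -0.04850019974780857 Ftool [ 1.76066347 -6.5363431  20.19545745]
```

>>> step_arm(delta_pos=[[0,0.002,0.004],[0,0.004,0.008],[0,0.004,0.008]], rot=[[0,0,0],[0,0,0],[0,0,0]], gripper=[-1,-1,-1], squeeze=15)

```text
time_s: 26.0
tool_pos: [0.5737, -0.0371, 0.1443]
tool_rot: [-179.9, 0.0, -7.3]
force: [1.4, 6.9, -13.3]
grip_width: 0.0112
grasp_force: 15.0
```

```bash
python3 s.py
```

```text
26.0 [ 0.57365299 -0.03711009  0.14434058] -7.326619289969356 0.011219711955044048 angle (np.float64(-0.06548290787457185), np.float64(-0.00028335186046341)) yaw-angle -0.04787362965009441 Ftool [ 0.50111052 -6.99086037 13.36295808]
```

>>> step_arm(delta_pos=[[0,0,0],[0,0,0],[0,0,0],[0,0,0],[0,0,0],[0,0,0],[0,0,0]], rot=[[0,0,0],[0,0,0],[0,0,0],[0,0,0],[0,0,0],[0,0,0],[0,0,0]], gripper=[-0.3,-0.3,-0.3,-0.3,-0.3,-0.3,-0.3])

```text
time_s: 26.88
tool_pos: [0.5736, -0.0391, 0.1451]
tool_rot: [180.0, -0.0, -7.4]
force: [-0.1, 0.3, 0.3]
grip_width: 0.0306
grasp_force: 0.0
```

```bash
python3 s.py; python3 - <<'E'
from cell import env,viewer
import cv2,numpy as np
r=lambda im,x0,y0,w,h,k:cv2.resize(im[y0:y0+h,x0:x0+w],None,fx=k,fy=k,interpolation=cv2.INTER_CUBIC)
w=cv2.cvtColor(viewer.read_camera("wrist")["img"],cv2.COLOR_RGB2BGR)
s=cv2.cvtColor(viewer.read_camera("side")["img"],cv2.COLOR_RGB2BGR)
cv2.imwrite("pics/p3.png",np.hstack([r(w,0,0,560,420,.9),r(s,265,185,60,76,5)[:378]]))
E
```

```text
26.88 [ 0.57358289 -0.03913102  0.14514724] -7.400764170164882 0.030554981198368195 angle (np.float64(-0.06429113602126131), np.float64(-0.0022956311631764648)) yaw-angle -0.049167701933003086 Ftool [-0.17456131 -0.29688244 -0.33774273]
```

View pics/p3.png

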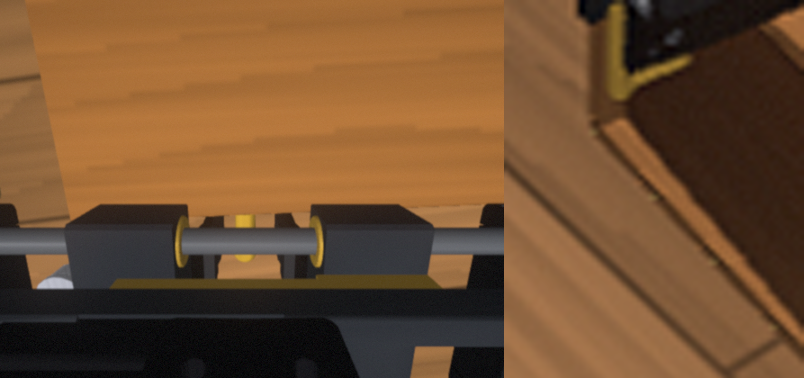

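The wrist view shows the bar's lower tip at about (274,290) in full-size pixels, between the open fingers. I'll check which door angle that matches.

```bash
python3 - <<'E'
from h import *
from cell import env,viewer
c=viewer.read_camera("wrist");T=c["pose"];f,cx,cy=c["fx"],c["cx"],c["cy"]
for th in(-.065,-.055,-.04,0,.01):
    p=np.array([*P(th,-.041,.165),.165]); q=T[:3,:3].T@(p-T[:3,3]); print(th,cx+f*q[0]/q[2],cy+f*q[1]/q[2])
print(env.get_obs()["force"])
E
```

```text
-0.065 273.84352419038646 289.05010657711057
-0.055 274.7010241091611 292.31218908151266
-0.04 276.04549728984523 297.1574665604264
0 279.96470371843895 309.79637475400546
0.01 281.0186895352415 312.891828415362
[ 0.18632929 -0.40373505 -0.1108399 ]
```

The tip matches a door angle of about −0.06, so it is snapped home with the hand off. I'll wait a moment with the fingers open, then re-grip.

>>> step_arm(delta_pos=[[0,0,0],[0,0,0],[0,0,0],[0,0,0],[0,0,0],[0,0,0],[0,0,0],[0,0,0],[0,0.008,0],[0,0.008,0],[0,0.008,0],[0,0.008,0],[0,0.008,0],[0,0.008,0],[0,0.008,0],[0,0.008,0],[0,0.008,0]], rot=[[0,0,0],[0,0,0],[0,0,0],[0,0,0],[0,0,0],[0,0,0],[0,0,0],[0,0,0],[0,0,0],[0,0,0],[0,0,0],[0,0,0],[0,0,0],[0,0,0],[0,0,0],[0,0,0],[0,0,0]], gripper=[-0.3,-0.3,-0.3,-0.3,-0.3,-0.3,-0.3,-0.3,-0.3,-1,-1,-1,-1,-1,-1,-1,-1], squeeze=30)

```text
time_s: 29.15
tool_pos: [0.5738, -0.0371, 0.1452]
tool_rot: [-179.8, -0.0, -7.3]
force: [0.9, 6.0, -0.5]
grip_width: 0.0111
grasp_force: 30.0
```

```bash
python3 s.py; python3 - <<'E'
from h import *
from cell import env
arc(env.get_obs(),.1,10)
E
```

```text
29.15 [ 0.57381328 -0.03708925  0.14515065] -7.258067227356579 0.011090978935535262 angle (np.float64(-0.06644074227313464), np.float64(-0.0002726519696630847)) yaw-angle -0.046677170448468155 Ftool [ 0.18452614 -6.04036713  0.55980527]
[-0.008, 0.002, -0.0] -0.007
[-0.017, 0.003, -0.0] -0.013
[-0.025, 0.005, -0.0] -0.02
[-0.033, 0.007, -0.0] -0.027
[-0.041, 0.009, -0.0] -0.033
[-0.049, 0.011, -0.0] -0.04
[-0.057, 0.013, -0.0] -0.047
[-0.066, 0.015, -0.0] -0.053
[-0.074, 0.018, -0.0] -0.06
[-0.082, 0.02, -0.0] -0.067
```

>>> step_arm(delta_pos=[[-0.004,-0.004,0],[-0.008,-0.005,0],[-0.012,-0.005,0],[-0.016,-0.004,0],[-0.02,-0.003,0],[-0.024,-0.002,0],[-0.028,-0.001,0],[-0.032,0,0],[-0.037,0.001,0],[-0.042,0.002,0],[-0.047,0.003,0],[-0.053,0.005,0],[-0.06,0.006,0],[-0.067,0.008,0],[-0.074,0.01,0]], rot=[[0,0,-0.003],[0,0,-0.006],[0,0,-0.01],[0,0,-0.013],[0,0,-0.016],[0,0,-0.02],[0,0,-0.023],[0,0,-0.026],[0,0,-0.03],[0,0,-0.034],[0,0,-0.038],[0,0,-0.042],[0,0,-0.047],[0,0,-0.052],[0,0,-0.057]], gripper=[-1,-1,-1,-1,-1,-1,-1,-1,-1,-1,-1,-1,-1,-1,-1])

```text
time_s: 31.02
tool_pos: [0.558, -0.039, 0.1452]
tool_rot: [-179.9, 0.1, -2.4]
force: [0.5, 5.8, 0.1]
grip_width: 0.011
grasp_force: 30.0
```

```bash
python3 s.py; python3 - <<'E'
from h import *
from cell import env
arc(env.get_obs(),.5,20)
E
```

```text
31.02 [ 0.55802082 -0.03900635  0.14522745] -2.40940907429078 0.01101490544710465 angle (np.float64(0.028106407852450374), np.float64(-0.0004469911349224698)) yaw-angle 0.03794787862619723 Ftool [ 0.22186813 -5.8336031  -0.06895737]
[-0.021, 0.004, 0.0] -0.017
[-0.041, 0.009, 0.0] -0.033
[-0.061, 0.015, 0.0] -0.05
[-0.081, 0.021, 0.0] -0.067
[-0.101, 0.027, 0.0] -0.083
[-0.121, 0.034, 0.0] -0.1
[-0.141, 0.042, 0.0] -0.117
[-0.16, 0.049, 0.0] -0.133
[-0.18, 0.058, 0.0] -0.15
[-0.199, 0.067, 0.0] -0.167
[-0.218, 0.076, 0.0] -0.183
[-0.236, 0.086, 0.0] -0.2
[-0.255, 0.096, 0.0] -0.217
[-0.273, 0.107, 0.0] -0.233
[-0.29, 0.118, 0.0] -0.25
[-0.308, 0.13, 0.0] -0.267
[-0.325, 0.142, -0.0] -0.283
[-0.342, 0.154, -0.0] -0.3
[-0.359, 0.167, -0.0] -0.317
[-0.375, 0.181, -0.0] -0.333
```

>>> step_arm(delta_pos=[[-0.01,-0.001,0],[-0.03,0.002,0],[-0.051,0.007,0],[-0.071,0.013,0],[-0.091,0.019,0],[-0.111,0.025,0],[-0.131,0.033,0],[-0.151,0.041,0],[-0.17,0.049,0],[-0.19,0.058,0],[-0.209,0.067,0],[-0.227,0.076,0],[-0.246,0.086,0],[-0.264,0.097,0],[-0.282,0.108,0],[-0.299,0.119,0],[-0.317,0.131,0],[-0.334,0.143,0],[-0.351,0.156,0],[-0.359,0.163,0]], rot=[[0,0,-0.008],[0,0,-0.025],[0,0,-0.042],[0,0,-0.058],[0,0,-0.075],[0,0,-0.092],[0,0,-0.108],[0,0,-0.125],[0,0,-0.142],[0,0,-0.158],[0,0,-0.175],[0,0,-0.192],[0,0,-0.208],[0,0,-0.225],[0,0,-0.242],[0,0,-0.258],[0,0,-0.275],[0,0,-0.292],[0,0,-0.308],[0,0,-0.317]], gripper=[-1,-1,-1,-1,-1,-1,-1,-1,-1,-1,-1,-1,-1,-1,-1,-1,-1,-1,-1,-1])

```text
time_s: 33.52
tool_pos: [0.485, -0.0706, 0.1452]
tool_rot: [-180.0, 0.0, 24.8]
force: [-2.6, 3.6, 2.0]
grip_width: 0.011
grasp_force: 30.0
```

```bash
python3 s.py; python3 - <<'E'
from h import *
from cell import env
arc(env.get_obs(),.5,20)
E
```

```text
33.52 [ 0.48497535 -0.07058133  0.14516113] 24.776944237497908 0.011017661601823743 angle (np.float64(0.507004284112801), np.float64(-0.0013832203636135743)) yaw-angle 0.5124392555273743 Ftool [-0.8377134  -4.34767921 -2.04337541]
[-0.02, 0.004, 0.0] -0.017
[-0.041, 0.009, 0.0] -0.033
[-0.061, 0.015, 0.0] -0.05
[-0.081, 0.021, 0.0] -0.067
[-0.101, 0.027, 0.0] -0.083
[-0.121, 0.034, 0.0] -0.1
[-0.14, 0.042, 0.0] -0.117
[-0.159, 0.05, 0.0] -0.133
[-0.178, 0.058, 0.0] -0.15
[-0.197, 0.067, 0.0] -0.167
[-0.216, 0.077, 0.0] -0.183
[-0.235, 0.087, 0.0] -0.2
[-0.253, 0.097, 0.0] -0.217
[-0.271, 0.108, 0.0] -0.233
[-0.288, 0.119, 0.0] -0.25
[-0.306, 0.131, 0.0] -0.267
[-0.323, 0.143, 0.0] -0.283
[-0.339, 0.155, 0.0] -0.3
[-0.356, 0.168, 0.0] -0.317
[-0.372, 0.181, 0.0] -0.333
```

Now about 0.51 rad; the same arc again.

>>> step_arm(delta_pos=[[-0.01,-0.001,0],[-0.03,0.002,0],[-0.051,0.007,0],[-0.071,0.013,0],[-0.091,0.019,0],[-0.111,0.025,0],[-0.13,0.033,0],[-0.15,0.041,0],[-0.169,0.049,0],[-0.188,0.058,0],[-0.207,0.067,0],[-0.226,0.077,0],[-0.244,0.087,0],[-0.262,0.098,0],[-0.28,0.109,0],[-0.297,0.12,0],[-0.315,0.132,0],[-0.331,0.144,0],[-0.348,0.157,0],[-0.364,0.17,0]], rot=[[0,0,-0.008],[0,0,-0.025],[0,0,-0.042],[0,0,-0.058],[0,0,-0.075],[0,0,-0.092],[0,0,-0.108],[0,0,-0.125],[0,0,-0.142],[0,0,-0.158],[0,0,-0.175],[0,0,-0.192],[0,0,-0.208],[0,0,-0.225],[0,0,-0.242],[0,0,-0.258],[0,0,-0.275],[0,0,-0.292],[0,0,-0.308],[0,0,-0.325]], gripper=[-1,-1,-1,-1,-1,-1,-1,-1,-1,-1,-1,-1,-1,-1,-1,-1,-1,-1,-1,-1])

```text
time_s: 36.02
tool_pos: [0.4344, -0.1322, 0.1452]
tool_rot: [179.8, -0.1, 52.8]
force: [5.7, -2.8, -4.9]
grip_width: 0.0112
grasp_force: 30.0
```

```bash
python3 s.py; python3 - <<'E'
from h import *
from cell import env
arc(env.get_obs(),.35,14)
E
```

```text
36.02 [ 0.43438816 -0.13216625  0.1452275 ] 52.76051890853248 0.011162165366329984 angle (np.float64(0.988779758421117), np.float64(-0.0018931960978028628)) yaw-angle 1.0008447700146168 Ftool [1.25987607 6.23890545 4.89148   ]
[-0.02, 0.004, -0.0] -0.017
[-0.041, 0.009, -0.0] -0.033
[-0.061, 0.015, -0.0] -0.05
[-0.081, 0.02, -0.0] -0.067
[-0.101, 0.027, -0.0] -0.083
[-0.12, 0.034, -0.0] -0.1
[-0.14, 0.041, -0.0] -0.117
[-0.159, 0.049, -0.0] -0.133
[-0.178, 0.057, -0.0] -0.15
[-0.197, 0.066, -0.0] -0.167
[-0.216, 0.075, -0.0] -0.183
[-0.234, 0.085, -0.0] -0.2
[-0.253, 0.095, 0.0] -0.217
[-0.271, 0.106, 0.0] -0.233
```

>>> step_arm(delta_pos=[[-0.01,0.006,0],[-0.03,0.012,0],[-0.051,0.018,0],[-0.071,0.023,0],[-0.091,0.029,0],[-0.111,0.036,0],[-0.13,0.043,0],[-0.15,0.05,0],[-0.169,0.058,0],[-0.188,0.067,0],[-0.207,0.076,0],[-0.225,0.085,0],[-0.244,0.095,0],[-0.262,0.106,0],[-0.271,0.111,0],[-0.271,0.111,0]], rot=[[0,0,-0.008],[0,0,-0.025],[0,0,-0.042],[0,0,-0.058],[0,0,-0.075],[0,0,-0.092],[0,0,-0.108],[0,0,-0.125],[0,0,-0.142],[0,0,-0.158],[0,0,-0.175],[0,0,-0.192],[0,0,-0.208],[0,0,-0.225],[0,0,-0.233],[0,0,-0.233]], gripper=[-1,-1,-1,-1,-1,-1,-1,-1,-1,-1,-1,-1,-1,-1,-1,-1])

```text
time_s: 38.02
tool_pos: [0.4186, -0.188, 0.1452]
tool_rot: [179.9, -0.0, 72.7]
force: [4.9, -1.5, -4.2]
grip_width: 0.0108
grasp_force: 30.0
```

```bash
python3 s.py
```

```text
38.02 [ 0.41863972 -0.18796914  0.1452021 ] 72.7446541745562 0.010795845321960132 angle (np.float64(1.338410381485684), np.float64(-0.0020766852701351868)) yaw-angle 1.3496337285706437 Ftool [0.00723827 5.1592234  4.23277828]
```

>>> step_arm(delta_pos=[[-0.01,0.005,0],[-0.03,0.01,0],[-0.051,0.015,0],[-0.071,0.021,0],[-0.091,0.027,0],[-0.111,0.034,0],[-0.125,0.04,0],[-0.13,0.041,0],[-0.13,0.041,0]], rot=[[0,0,-0.008],[0,0,-0.025],[0,0,-0.042],[0,0,-0.058],[0,0,-0.075],[0,0,-0.092],[0,0,-0.104],[0,0,-0.108],[0,0,-0.108]], gripper=[-1,-1,-1,-1,-1,-1,-1,-1,-1])

```text
time_s: 39.15
tool_pos: [0.4181, -0.2155, 0.1452]
tool_rot: [-180.0, 0.0, 82.0]
force: [2.2, 0.5, 1.2]
grip_width: 0.0109
grasp_force: 30.0
```

>>> step_arm(delta_pos=[[0,0.01,0],[0,0.01,0],[0,0.01,0],[0,0.01,0],[0,0.01,0],[0,0.01,-0.06],[0,0.01,-0.18],[0,0.01,-0.35],[0,0.01,-0.55],[0,0.01,-0.7],[0,0.01,-0.7]], rot=[[0,0,0],[0,0,0],[0,0,0],[0,0,0],[0,0,0],[0,0,0],[0,0,0],[0,0,0],[0,0,0],[0,0,0],[0,0,0]], gripper=[-0.2,-0.2,-0.2,-0.2,-0.2,-0.2,-0.2,-0.2,-0.2,-0.2,-0.2])

```text
time_s: 40.52
tool_pos: [0.4216, -0.2164, 0.2882]
tool_rot: [179.7, -0.0, 82.0]
force: [-0.0, 0.7, -0.1]
grip_width: 0.0352
grasp_force: 0.0
```

```bash
python3 s.py; python3 - <<'E'
from cell import env,viewer
import cv2
cv2.imwrite("pics/w4.png",cv2.cvtColor(viewer.read_camera("wrist")["img"],cv2.COLOR_RGB2BGR))
E
```

```text
40.52 [ 0.42160604 -0.21639922  0.28820937] 81.96651636605108 0.03522701600733801 angle (np.float64(-4.77244763536831), np.float64(-0.005544391740163385)) yaw-angle 1.5105855869774092 Ftool [ 0.64324461 -0.12945765  0.07147385]
```

View pics/w4.png

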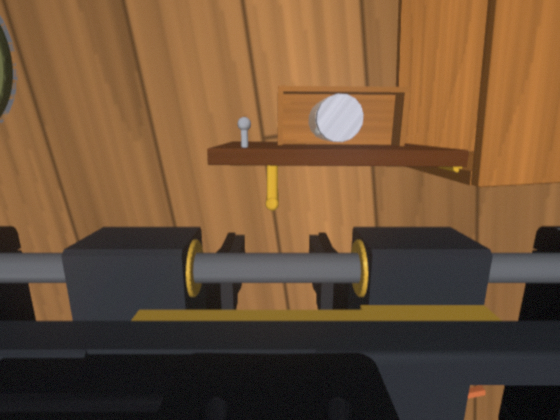

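The wrist view shows the door standing wide open (about 1.5 rad), the jar upright in its rack at (340,118), and the gripper clear of the bar at (272,203). Handing in.

```bash
python3 -c "
from cell import env
print(env.sign_off())"
```

```text
the job is handed in; nothing more can be done
None
```

The job is handed in: the jar went into the rack, the door was pressed past the roller until it held on the catch alone at about −0.06 rad, then pulled open again and left at about 1.5 rad with the jar upright. Buffer squash could not be read directly; push at the handle peaked near 14 N on the ramp and was near zero once home.

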